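Press the bronze bushing home in the bearing housing

TASK

Take the smaller of the two bronze shouldered bushings, the one that fits the bore of the aluminium bearing housing, start it in the bore and press it down until its shoulder sits flush on the housing. Let go of it, and leave the larger bushing standing where it is.

Things in the scene. Friction and masses are not known exactly. Their poses are not given: they have to be found in the camera images.
- bushing: Smaller bronze bushing (the right one), about 150 g, loose, upright on the bench. Origin: centre of its underside, z up along it. From below: spigot 34 mm diameter, 30 mm long, its lowest 8 mm tapering to 28 mm at the foot; then a shoulder (collar) 50 mm diameter, 16 mm thick; 46 mm tall. Grip it by the shoulder. It is round. The 16 mm hole in its top is blind; the top can be pressed on.
- large_bushing: Larger bronze bushing (the wrong one), 250 g, loose, upright on the bench; same form and height, but spigot 48 mm and shoulder 64 mm in diameter, so it cannot enter the bore. The two may have swapped places. Origin: centre of its underside, z up. To be left alone.
- bearing_housing: Aluminium bearing housing, fixed to the bench: a foot plate 116 x 104 x 12 mm under a block 84 x 84 mm whose flat top is 60 mm above the bench, with one vertical bore in its middle. Origin at the centre of its underside on the bench, z up.
- bore_mouth (a point): Centre of the bore's mouth, level with the housing's top, z up. Bore 35.5 mm wide, 4 mm chamfer. 16 mm down lies a dark tight ring, the press fit: the bushing set in the bore rests on it, shoulder 14 mm proud. The ring slides down only under about 9 N (plus 1 N per 15 mm/s) and stays put. Fully home, the shoulder rests on the housing, bushing origin 30 mm below this point, its top 16 mm above.
Mind the look-alikes: they are no part of the job. What is shaped like the bushing but orange is not meant. Several things have the shape of the bearing_housing; the one meant has the colours described above.

How it is judged:
At the end, for the whole second after the job is handed in: The smaller bushing stands upright (within 10 degrees) and at rest in the bore, within 10 mm of its centre line, pressed down until its shoulder is within 4 mm of the housing's top; the larger bushing still stands upright (within 10 degrees) within 30 mm of where it was (z of bushing in the frame of bore_mouth below -0.026 m and horizontal distance between bushing and bore_mouth below 0.01 m and angle between each of bushing, large_bushing's own z axis and vertical below 0.175 rad and linear speed of bushing below 0.02 m/s and distance of large_bushing from where it was at the start of the episode below 0.03 m); the robot touches nothing.
It also fails if it takes over 40 s, if anything falls off the work surface, if the arm or the gripper's body presses on something with over 40 N, if the wrist force passes 120 N, or if a joint passes its speed limit or range.

ROBOT

A 6-joint arm with a two-finger parallel gripper is mounted at the origin on a cart in front of the work surface, level with it; the furniture and walls round the work are solid. World frame = base frame: x ahead of the robot, y to its left, z up, the work surface at z = 0. Lengths are in m, angles in rad, forces in N, time in s.
With the tool pointing down it reaches from about 0.35 to 0.775 m from the base axis. Payload 7.3 kg.
Tool frame: the origin (TCP) lies at the very end of the fingers, on their centre line; the grasp point (between the pads) lies 19 mm behind it; z points along the fingers, y is the line along which they close (so a half turn about z gives the same grasp; the last joint's range is limited). The gripper opens to 92 mm and grips with 3 to 60 N. Pads are 19 mm wide; open, the fingers measure 130 mm over their backs; the gripper's body (75 mm by 190 mm) begins 47 mm behind the grasp point.
Start: joints at [-1.309, 0.342, 1.524, -0, 1.275, -0.146], TCP at [0.208, -0.482, 0.227] pointing down, gripper open.
Joint ranges: [-2.53, 2.53], [-0.77, 2.02], [0.04, 2.7], [-1, 4.14], [0.28, 2.66], [-3.11, 3.11]. Speed limits (rad/s): [2.57, 2.57, 3.14, 3.14, 3.14, 3.14].

INTERFACE

Orientations are given as [roll, pitch, yaw] about the fixed x, y, z axes, in that order (R = Rz(yaw) Ry(pitch) Rx(roll)).
In Python, from cell import robot gives the robot as it stands. The module is installed in compiled form; this text tells all that it offers.
- The arm moves only by the tool arm_command, never from a script. Its argument "moves" is a list of rows, each a list of 3 entries, a list of its own where there are three numbers: the shift along the tool's x, y, z in m, then the turn, a rotation vector about the tool's x, y, z in rad, then the finger opening in m, from 0 to 0.0918. In form: [[[dx, dy, dz], [ax, ay, az], claw], ...]. A call has exactly 5 rows; each row is the pose to reach, as a shift and turn from the pose commanded when the call began, along the tool's axes at that moment; what a row does not reach only later rows make up. A row lasts 1/10 s, in which the tool goes at most 50 mm and 8.59 degrees, less where a joint would pass 70% of its speed; a pose out of reach is approached as far as the arm can. A call with a gripper value outside its range is refused whole. The fingers move at their own pace and stop on an object; "squeeze" is the grip in N (left out, the last holds). Time passes only in rows, so rows that repeat a pose let the fingers close, or fill a call up. It gives the time, the measured TCP pose, the force, the opening and the grip force at its end, in the units of the state.
- robot.observe(): the state, without advancing time (a new reading comes with each control period).
- robot.read_camera(name): name is "side" or "top"; returns the picture (480x640x3 uint8, red, green, blue); there is no depth.
- robot.camera_model(name): a dict with "fx", "fy", "cx", "cy" (pixels), "R" (3x3) and "t" (3): a world point X has camera coordinates R X + t. Camera axes: x right, y down, z forward; pixel columns grow to the right and rows downward; lengths in m; the calibration is good to about 2 mm. A picture is of the moment at which its call begins. camera_model takes no time and is no camera call.
- robot.hand_in(): hands the job in; it is judged then, once.
The state is a dict: "time": time; "qpos": joint angles; "qvel": joint speeds; "joint_efforts": joint torques, N m; "tool_pos": TCP position; "tool_rot": TCP orientation; "contact_force": force on the tool from outside, world axes, zero at the start; "torque": the same for the moment, N m; "opening": finger opening in m; "grip_force": force on a finger pad.
Only numpy, scipy, OpenCV 4.12 (cv2) and the standard library are available. Lean on these libraries where they do the work, as an engineer would, in place of code of your own. Each camera call takes 0.05 s, during which the arm holds its last target. There are 200 camera calls.

## Working session

There is one attempt and no reset: what is moved stays moved. The work goes in short steps, Python scripts to look and compute and a tool call to move; the robot and the scene stay as the last step left them, time stands still between calls to the robot, and variables do not carry over. Pictures are saved under pics/ and viewed, at most 10 in all, crops included, and the job is handed in when it is done.

Besides the shell and the picture viewer there is one more tool, called after "Emit:" in YAML: its name, and indented under it one key for each argument. arm_command: Moves the arm, as the interface text tells. Its arguments: {"type":"object","properties":{"moves":{"type":"array"},"squeeze":{"type":"number"}},"required":["moves"]}

```bash
mkdir -p pics; cat > h.py <<'E'
import numpy as np, cv2
from cell import robot
def ray(name,u,v,z):
    m=robot.camera_model(name);R=np.array(m["R"]);t=np.array(m["t"])
    d=R.T@np.array([(u-m["cx"])/m["fx"],(v-m["cy"])/m["fy"],1]);c=-R.T@t
    return c+d*(z-c[2])/d[2]
def proj(name,X):
    m=robot.camera_model(name);p=np.array(m["R"])@np.array(X)+np.array(m["t"])
    return np.array([m["fx"]*p[0]/p[2]+m["cx"],m["fy"]*p[1]/p[2]+m["cy"]])
def snap(name,f):
    im=np.array(robot.read_camera(name));cv2.imwrite("pics/"+f,im[:,:,::-1]);return im
E
python3 - <<'E'
from h import *
snap("top","t0.png");snap("side","s0.png")
print(robot.observe())
for n in("top","side"):
    m=robot.camera_model(n);print(n,-np.array(m["R"]).T@np.array(m["t"]),np.round(m["R"],2).tolist(),m["fx"])
E
```

```text
{'time': 0.1, 'qpos': array([-1.30898886e+00,  3.42664849e-01,  1.52492164e+00, -3.53706408e-06,
        1.27541305e+00, -1.45987847e-01]), 'qvel': array([-0.00026986, -0.00263515, -0.00241515,  0.00010114, -0.00056482,
       -0.00033298]), 'joint_efforts': array([ 3.46598266e-03, -4.32000089e+01, -2.44695979e+01,  7.19426712e-02,
        5.25610533e-02, -4.29287070e-05]), 'tool_pos': array([ 0.20813694, -0.48157867,  0.22610829]), 'tool_rot': array([-3.14020023e+00, -2.01314002e-04,  4.07796207e-01]), 'contact_force': array([-0.24356043, -0.26454512, -0.06596338]), 'torque': array([ 0.00307521,  0.00100154, -0.00461431]), 'grip_force': 0.0, 'opening': 0.09202392605325278}
top [ 0.46157119 -0.03951847  0.97622321] [[0.01, -1.0, -0.03], [-0.99, -0.0, -0.1], [0.1, 0.03, -0.99]] 447.53168424562335
side [0.01750493 1.06897204 0.63279663] [[-0.89, -0.45, 0.0], [-0.19, 0.37, -0.91], [0.41, -0.81, -0.41]] 493.50756071587364
```

View pics/t0.png

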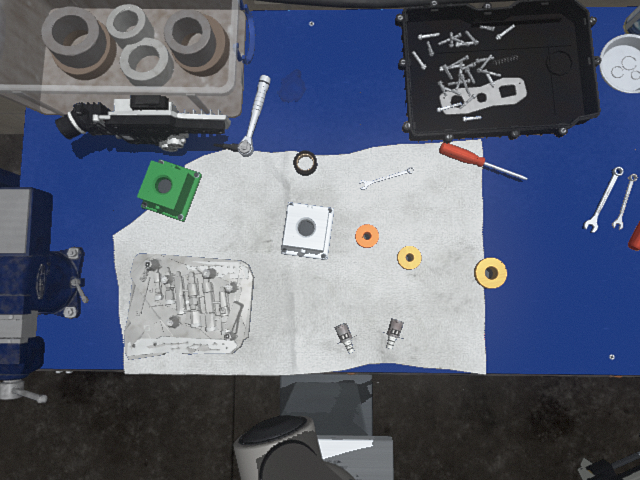

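View pics/s0.png

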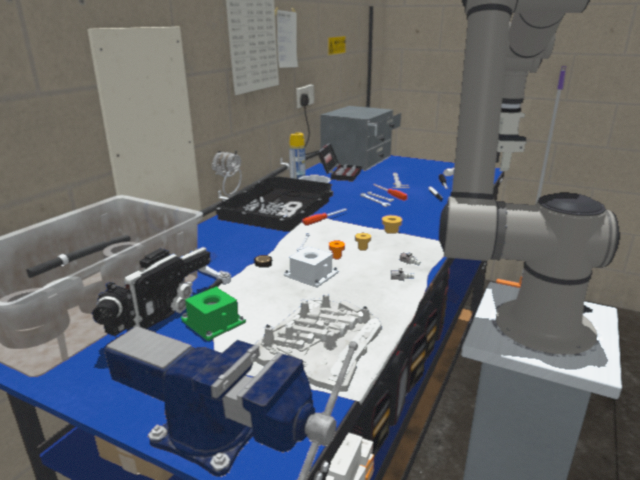

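The top picture shows these candidates:
- **Bushings:** orange look-alike (367,236), small bronze (409,258), large bronze (491,273).
- **Housings:** silver (307,229), green look-alike (165,188).

I choose bronze (409,258) and silver (307,229), and will check both in a crop.

```bash
python3 - <<'E'
from h import *
im=cv2.imread("pics/t0.png");hsv=cv2.cvtColor(im,cv2.COLOR_BGR2HSV)
for n,(u,v) in dict(small=(409,258),large=(491,273),orange=(367,236)).items():
    r=24;sub=hsv[v-r:v+r,u-r:u+r]
    m=((sub[...,1]>110)&(sub[...,0]<35)&(sub[...,2]>60)).astype(np.uint8)
    k=max(cv2.findContours(m,cv2.RETR_EXTERNAL,cv2.CHAIN_APPROX_NONE)[0],key=cv2.contourArea)
    (cx,cy),rad=cv2.minEnclosingCircle(k);cx+=u-r;cy+=v-r
    P=ray("top",cx,cy,.046);print(n,cx,cy,P,"diam",np.linalg.norm(ray("top",cx+rad,cy,.046)-ray("top",cx-rad,cy,.046)),np.hypot(*P[:2]))
g=cv2.cvtColor(im,cv2.COLOR_BGR2GRAY);s=g[214:244,292:322]
k=max(cv2.findContours((s<130).astype(np.uint8),cv2.RETR_EXTERNAL,cv2.CHAIN_APPROX_NONE)[0],key=cv2.contourArea)
(cx,cy),rad=cv2.minEnclosingCircle(k);cx+=292;cy+=214
P=ray("top",cx,cy,.06);print("bore",cx,cy,P,rad*2*.9162/447)
c=im[190:310,270:530];cv2.imwrite("pics/c0.png",cv2.resize(c,None,fx=3,fy=3,interpolation=cv2.INTER_CUBIC))
E
```

```text
small 408.91368103027344 257.34364891052246 [ 0.53130537 -0.19111911  0.046     ] diam 0.04714368152716468 0.5646343163276907
large 490.287878036499 272.67045402526855 [ 0.5002756  -0.35737686  0.046     ] diam 0.06431337544298817 0.6148120856484389
orange 366.5 235.58695602416992 [ 0.57656933 -0.10351785  0.046     ] diam 0.048728729555838 0.5857884747700373
bore 305.7694606781006 227.26047897338867 [0.59191147 0.02277836 0.06      ] 0.03387601682419745
```

View pics/c0.png

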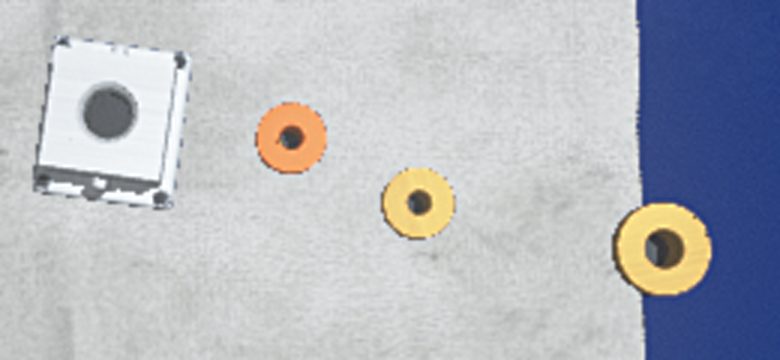

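The crop shows the small bronze bushing at about (409,258), clearly smaller than the one at (491,273). The silver housing has its bore at about (306,227), and the orange one is separate. Sizes and reach fit, so I'm moving.

Emit:
arm_command:
  moves:
    - [[0.041,-0.014,0.01],[0,0,-0.08],0.0918]
    - [[0.082,-0.028,0.02],[0,0,-0.18],0.0918]
    - [[0.123,-0.042,0.03],[0,0,-0.3],0.0918]
    - [[0.164,-0.056,0.04],[0,0,-0.43],0.0918]
    - [[0.205,-0.07,0.05],[0,0,-0.56],0.0918]
  squeeze: 25

```text
time: 0.6
tool_pos: [0.3696, -0.3349, 0.1761]
tool_rot: [-3.141, -0.0, 0.973]
contact_force: [0.7, -0.3, -0.2]
opening: 0.0915
grip_force: 0.0
```

```bash
cat >> h.py <<'E'
from scipy.spatial.transform import Rotation as Ro
def to(x,y,z,yaw=None):
    s=robot.observe();R=Ro.from_euler("xyz",s["tool_rot"])
    print("t",round(s["time"],2),"pos",np.round(s["tool_pos"],4),"rot",np.round(s["tool_rot"],3),"F",np.round(s["contact_force"],1),"open",round(s["opening"],4),"grip",round(s["grip_force"],1))
    print("shift",np.round(R.inv().apply(np.array([x,y,z])-s["tool_pos"]),4))
    if yaw is not None: print("turn",np.round((R.inv()*Ro.from_euler("xyz",[np.pi,0,yaw])).as_rotvec(),3))
E
python3 -c "
from h import *
to(.531,-.191,.12,1.098)"
```

```text
t 0.6 pos [ 0.3696 -0.3349  0.1761] rot [-3.141 -0.     0.973] F [ 0.7 -0.3 -0.2] open 0.0915 grip 0.0
shift [0.2098 0.0524 0.0561]
turn [-0.    -0.    -0.125]
```

Emit:
arm_command:
  moves:
    - [[0.042,0.0105,0.011],[0,0,-0.05],0.0918]
    - [[0.084,0.021,0.022],[0,0,-0.1],0.0918]
    - [[0.126,0.0315,0.034],[0,0,-0.125],0.0918]
    - [[0.168,0.042,0.045],[0,0,-0.125],0.0918]
    - [[0.21,0.0524,0.056],[0,0,-0.125],0.0918]

```text
time: 1.1
tool_pos: [0.5319, -0.1916, 0.1199]
tool_rot: [-3.141, 0.0, 1.093]
contact_force: [-0.1, -1.0, 0.3]
opening: 0.0918
grip_force: 0.0
```

```bash
python3 -c "
from h import *
to(.531,-.191,.022,1.098)
im=snap('side','s1.png');p=proj('side',(.531,-.191,.04));print(p)
u,v=map(int,p)
cv2.imwrite('pics/s1c.png',cv2.resize(im[v-70:v+50,u-80:u+80,::-1],None,fx=4,fy=4,interpolation=cv2.INTER_CUBIC))"
```

```text
t 1.1 pos [ 0.5319 -0.1916  0.1199] rot [-3.141  0.     1.093] F [-0.1 -1.   0.3] open 0.0918 grip 0.0
shift [ 0.0002 -0.001   0.0979]
turn [-0.001  0.    -0.005]
[362.52662441 236.99818449]
```

View pics/s1c.png

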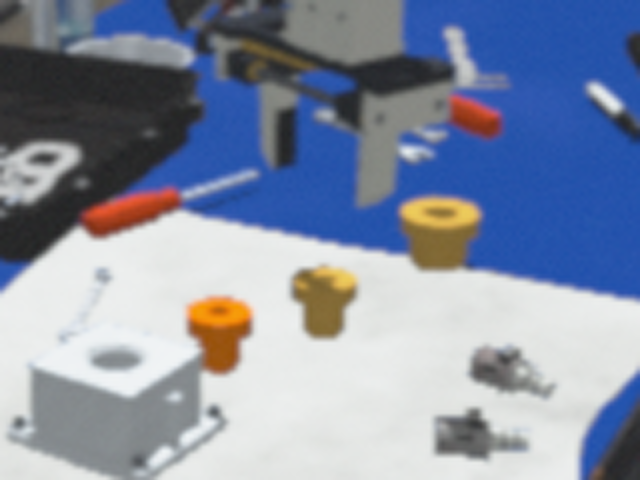

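The side crop shows the small bushing's shoulder at crop (325,285), matching the projected (322,280). The open fingers straddle it from above and clear the orange one. Descending.

Emit:
arm_command:
  moves:
    - [[0,-0.001,0.025],[0,0,0],0.0918]
    - [[0,-0.001,0.05],[0,0,0],0.0918]
    - [[0,-0.001,0.075],[0,0,0],0.0918]
    - [[0,-0.001,0.098],[0,0,0],0.0918]
    - [[0,-0.001,0.098],[0,0,0],0.0918]

```text
time: 1.65
tool_pos: [0.5277, -0.1915, 0.0195]
tool_rot: [-3.135, 0.0, 1.093]
contact_force: [-0.7, -0.2, 0.7]
opening: 0.0918
grip_force: 0.0
```

Emit:
arm_command:
  moves:
    - [[0,0,0],[0,0,0],0.075]
    - [[0,0,0],[0,0,0],0.06]
    - [[0,0,0],[0,0,0],0.045]
    - [[0,0,0],[0,0,0],0.035]
    - [[0,0,0],[0,0,0],0.03]
  squeeze: 25

```text
time: 2.15
tool_pos: [0.5303, -0.1928, 0.0233]
tool_rot: [3.14, 0.0, 1.093]
contact_force: [-1.1, 0.2, -0.4]
opening: 0.0564
grip_force: 0.0
```

Emit:
arm_command:
  moves:
    - [[0,0,0],[0,0,0],0.03]
    - [[0,0,0],[0,0,0],0.03]
    - [[0,0,-0.005],[0,0,0],0.03]
    - [[0,0,-0.02],[0,0,0],0.03]
    - [[0,0,-0.03],[0,0,0],0.03]

```text
time: 2.65
tool_pos: [0.5301, -0.1927, 0.0534]
tool_rot: [3.141, 0.0, 1.093]
contact_force: [0.5, -0.3, -0.7]
opening: 0.0495
grip_force: 25.0
```

Emit:
arm_command:
  moves:
    - [[0,0,-0.03],[0,0,0],0.03]
    - [[0,0,-0.06],[0,0,0],0.03]
    - [[0,0,-0.09],[0,0,0],0.03]
    - [[0,0,-0.11],[0,0,0],0.03]
    - [[0,0,-0.11],[0,0,0],0.03]

```text
time: 3.15
tool_pos: [0.5316, -0.1934, 0.166]
tool_rot: [3.135, 0.0, 1.093]
contact_force: [-0.2, -0.6, -0.6]
opening: 0.0491
grip_force: 25.0
```

```bash
python3 -c "
from h import *
to(.5925,.0215,.135,1.098)"
```

```text
t 3.15 pos [ 0.5316 -0.1934  0.166 ] rot [3.135 0.    1.093] F [-0.2 -0.6 -0.6] open 0.0491 grip 25.0
shift [ 0.2189 -0.045   0.0306]
turn [ 0.007  0.    -0.005]
```

Emit:
arm_command:
  moves:
    - [[0.035,-0.007,0.003],[0,0,0],0.03]
    - [[0.08,-0.016,0.007],[0,0,0],0.03]
    - [[0.125,-0.026,0.012],[0,0,0],0.03]
    - [[0.17,-0.035,0.017],[0,0,0],0.03]
    - [[0.205,-0.042,0.02],[0,0,0],0.03]

```text
time: 3.65
tool_pos: [0.5864, 0.0113, 0.1407]
tool_rot: [-3.139, 0.001, 1.094]
contact_force: [0.6, -1.0, -1.0]
opening: 0.0494
grip_force: 25.0
```

Emit:
arm_command:
  moves:
    - [[0.01,-0.002,0.007],[0,0,0],0.03]
    - [[0.014,-0.003,0.015],[0,0,0],0.03]
    - [[0.014,-0.003,0.025],[0,0,0],0.03]
    - [[0.014,-0.003,0.03],[0,0,0],0.03]
    - [[0.014,-0.003,0.03],[0,0,0],0.03]

```text
time: 4.15
tool_pos: [0.59, 0.0211, 0.1114]
tool_rot: [-3.139, 0.001, 1.091]
contact_force: [0.1, 0.0, -1.6]
opening: 0.0496
grip_force: 25.0
```

```bash
python3 -c "
from h import *
to(.5925,.0215,.07,1.098)
im=snap('side','s2.png');p=proj('side',(.592,.022,.06));print(p)
u,v=map(int,p)
cv2.imwrite('pics/s2c.png',cv2.resize(im[v-60:v+40,u-65:u+65,::-1],None,fx=6,fy=6,interpolation=cv2.INTER_CUBIC))"
```

```text
t 4.15 pos [0.59   0.0211 0.1114] rot [-3.139e+00  1.000e-03  1.091e+00] F [ 0.1  0.  -1.6] open 0.0496 grip 25.0
shift [0.0016 0.0022 0.0414]
turn [-0.002  0.001 -0.007]
[310.72654267 254.39890039]
```

View pics/s2c.png

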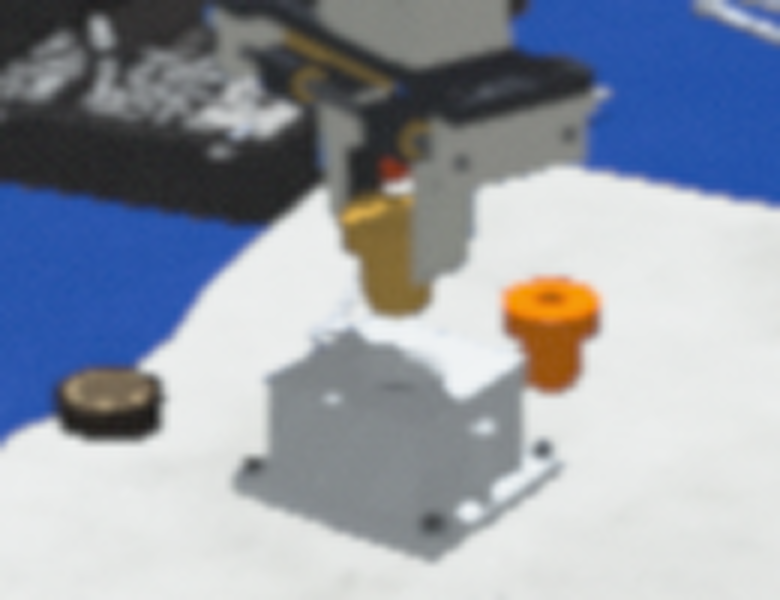

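The crop shows the held bushing upright, centred at column ~399, over the bore mouth at column ~396. It is aligned within about 1 mm in this view. Lowering gently.

Emit:
arm_command:
  moves:
    - [[0.001,0.0015,0.006],[0,0,0],0.03]
    - [[0.001,0.0015,0.012],[0,0,0],0.03]
    - [[0.001,0.0015,0.018],[0,0,0],0.03]
    - [[0.001,0.0015,0.023],[0,0,0],0.03]
    - [[0.001,0.0015,0.027],[0,0,0],0.03]

```text
time: 4.7
tool_pos: [0.5924, 0.0227, 0.085]
tool_rot: [-3.141, 0.0, 1.093]
contact_force: [0.9, -0.6, -1.1]
opening: 0.0492
grip_force: 25.0
```

Emit:
arm_command:
  moves:
    - [[0,0,0.001],[0,0,0],0.03]
    - [[0,0,0.002],[0,0,0],0.03]
    - [[0,0,0.003],[0,0,0],0.03]
    - [[0,0,0.004],[0,0,0],0.03]
    - [[0,0,0.005],[0,0,0],0.03]

```text
time: 5.2
tool_pos: [0.5927, 0.0227, 0.0808]
tool_rot: [3.141, -0.0, 1.093]
contact_force: [0.7, -0.1, -1.3]
opening: 0.049
grip_force: 25.0
```

Emit:
arm_command:
  moves:
    - [[0,0,0.001],[0,0,0],0.03]
    - [[0,0,0.002],[0,0,0],0.03]
    - [[0,0,0.003],[0,0,0],0.03]
    - [[0,0,0.004],[0,0,0],0.03]
    - [[0,0,0.005],[0,0,0],0.03]

```text
time: 5.7
tool_pos: [0.5919, 0.0229, 0.076]
tool_rot: [-3.14, 0.0, 1.093]
contact_force: [-6.6, 1.0, 6.7]
opening: 0.0491
grip_force: 25.0
```

Emit:
arm_command:
  moves:
    - [[0,0,0.001],[0,0,0],0.03]
    - [[0,0,0.002],[0,0,0],0.03]
    - [[0,0,0.003],[0,0,0],0.03]
    - [[0,0,0.004],[0,0,0],0.03]
    - [[0,0,0.004],[0,0,0],0.03]

```text
time: 6.2
tool_pos: [0.5911, 0.0231, 0.071]
tool_rot: [-3.138, 0.001, 1.093]
contact_force: [-4.7, 1.8, 1.0]
opening: 0.0494
grip_force: 25.0
```

Emit:
arm_command:
  moves:
    - [[0,-0.001,0],[0,0,0],0.03]
    - [[0,-0.0015,0.001],[0,0,0],0.03]
    - [[0,-0.0015,0.002],[0,0,0],0.03]
    - [[0,-0.0015,0.003],[0,0,0],0.03]
    - [[0,-0.0015,0.003],[0,0,0],0.03]

```text
time: 6.7
tool_pos: [0.591, 0.0234, 0.0685]
tool_rot: [-3.141, 0.0, 1.093]
contact_force: [-4.5, 0.1, 0.6]
opening: 0.0494
grip_force: 25.0
```

Emit:
arm_command:
  moves:
    - [[0,0,0],[0,0,0],0.055]
    - [[0,0,0],[0,0,0],0.065]
    - [[0,0,0],[0,0,0],0.075]
    - [[0,0,0],[0,0,0],0.075]
    - [[0,0,0],[0,0,0],0.075]

```text
time: 7.2
tool_pos: [0.5916, 0.0232, 0.0689]
tool_rot: [3.141, -0.0, 1.093]
contact_force: [0.4, -0.4, 0.1]
opening: 0.0749
grip_force: 0.0
```

Emit:
arm_command:
  moves:
    - [[0,0,-0.015],[0,0,0],0.075]
    - [[0,0,-0.03],[0,0,0],0.075]
    - [[0,0,-0.04],[0,0,0],0.05]
    - [[0,0,-0.04],[0,0,0],0.02]
    - [[0,0,-0.04],[0,0,0],0]

```text
time: 7.7
tool_pos: [0.5912, 0.0233, 0.1085]
tool_rot: [3.141, 0.0, 1.093]
contact_force: [-0.9, -0.7, -0.3]
opening: 0.055
grip_force: 0.0
```

Emit:
arm_command:
  moves:
    - [[0,0,0],[0,0,0],0]
    - [[0,0,0],[0,0,0],0]
    - [[0,0,0],[0,0,0],0]
    - [[0,0,0],[0,0,0],0]
    - [[0,0,0],[0,0,0],0]

```text
time: 8.2
tool_pos: [0.5912, 0.0233, 0.1085]
tool_rot: [-3.141, 0.0, 1.093]
contact_force: [0.4, 0.3, -0.7]
opening: 0.0158
grip_force: 0.0
```

```bash
python3 -c "
from h import *
to(.5908,.0225,.09,1.093)
im=snap('side','s3.png')
u,v=310,254
cv2.imwrite('pics/s3c.png',cv2.resize(im[v-60:v+40,u-65:u+65,::-1],None,fx=6,fy=6,interpolation=cv2.INTER_CUBIC))"
```

```text
t 8.2 pos [0.5912 0.0233 0.1085] rot [-3.141  0.     1.093] F [ 0.4  0.3 -0.7] open 0.0158 grip 0.0
shift [-0.0009  0.      0.0185]
turn [-0.  0. -0.]
```

View pics/s3c.png

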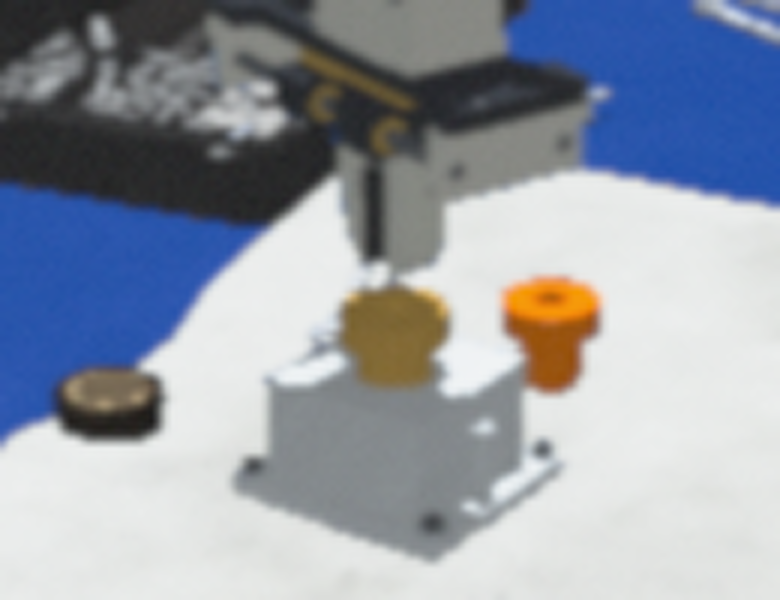

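The bushing stands upright in the bore, with its shoulder (395,315) about 14 mm proud and the fingers centred above it. Pressing with the fingers closed.

Emit:
arm_command:
  moves:
    - [[0,0,0],[0,0,0],0]
    - [[0,0,0.004],[0,0,0],0]
    - [[0,0,0.008],[0,0,0],0]
    - [[0,0,0.012],[0,0,0],0]
    - [[0,0,0.016],[0,0,0],0]

```text
time: 8.75
tool_pos: [0.5911, 0.0233, 0.0922]
tool_rot: [-3.141, 0.0, 1.093]
contact_force: [-0.0, -0.0, -0.0]
opening: 0.0001
grip_force: 0.0
```

Emit:
arm_command:
  moves:
    - [[0,0,0.001],[0,0,0],0]
    - [[0,0,0.002],[0,0,0],0]
    - [[0,0,0.004],[0,0,0],0]
    - [[0,0,0.005],[0,0,0],0]
    - [[0,0,0.006],[0,0,0],0]

```text
time: 9.25
tool_pos: [0.5918, 0.0233, 0.088]
tool_rot: [3.14, -0.001, 1.093]
contact_force: [-0.7, -0.1, 8.1]
opening: 0.0007
grip_force: 3.9
```

Emit:
arm_command:
  moves:
    - [[0,0,0.001],[0,0,0],0]
    - [[0,0,0.002],[0,0,0],0]
    - [[0,0,0.003],[0,0,0],0]
    - [[0,0,0.004],[0,0,0],0]
    - [[0,0,0.005],[0,0,0],0]

```text
time: 9.75
tool_pos: [0.5918, 0.0233, 0.0831]
tool_rot: [3.14, -0.001, 1.093]
contact_force: [-2.5, -0.5, 7.4]
opening: 0.0005
grip_force: 4.0
```

Emit:
arm_command:
  moves:
    - [[0,0,0.001],[0,0,0],0]
    - [[0,0,0.002],[0,0,0],0]
    - [[0,0,0.003],[0,0,0],0]
    - [[0,0,0.004],[0,0,0],0]
    - [[0,0,0.005],[0,0,0],0]

```text
time: 10.25
tool_pos: [0.5917, 0.0233, 0.0781]
tool_rot: [3.14, -0.001, 1.093]
contact_force: [-2.7, -0.1, 7.9]
opening: 0.0004
grip_force: 4.1
```

Emit:
arm_command:
  moves:
    - [[0,0,0.001],[0,0,0],0]
    - [[0,0,0.0015],[0,0,0],0]
    - [[0,0,0.002],[0,0,0],0]
    - [[0,0,0.002],[0,0,0],0]
    - [[0,0,0.002],[0,0,0],0]

```text
time: 10.75
tool_pos: [0.5917, 0.0233, 0.0764]
tool_rot: [3.14, -0.001, 1.093]
contact_force: [-3.4, -0.1, 9.6]
opening: 0.0
grip_force: 5.0
```

Nearly home; pressing until the force rises.

Emit:
arm_command:
  moves:
    - [[0,0,0.0005],[0,0,0],0]
    - [[0,0,0.001],[0,0,0],0]
    - [[0,0,0.0015],[0,0,0],0]
    - [[0,0,0.0015],[0,0,0],0]
    - [[0,0,0.0015],[0,0,0],0]

```text
time: 11.25
tool_pos: [0.5917, 0.0233, 0.0762]
tool_rot: [3.139, -0.001, 1.093]
contact_force: [-6.4, 0.3, 19.1]
opening: 0.0002
grip_force: 9.6
```

It is seated: the force rose to 19 N at z = 0.076. Retracting and checking.

Emit:
arm_command:
  moves:
    - [[0,0,-0.005],[0,0,0],0]
    - [[0,0,-0.025],[0,0,0],0]
    - [[0,0,-0.05],[0,0,0],0]
    - [[0,0,-0.08],[0,0,0],0]
    - [[0,0,-0.1],[0,0,0],0]

```text
time: 11.75
tool_pos: [0.5919, 0.0233, 0.1753]
tool_rot: [3.139, -0.001, 1.093]
contact_force: [0.3, -0.1, 0.6]
opening: 0.0004
grip_force: 0.0
```

```bash
python3 -c "
from h import *
to(.59,.02,.18)
im=snap('side','s4.png')
u,v=330,245
cv2.imwrite('pics/s4c.png',cv2.resize(im[v-60:v+50,u-65:u+85,::-1],None,fx=5,fy=5,interpolation=cv2.INTER_CUBIC))"
```

```text
t 11.75 pos [0.5919 0.0233 0.1753] rot [ 3.139e+00 -1.000e-03  1.093e+00] F [ 0.3 -0.1  0.6] open 0.0004 grip 0.0
shift [-0.0038 -0.0002 -0.0047]
```

View pics/s4c.png

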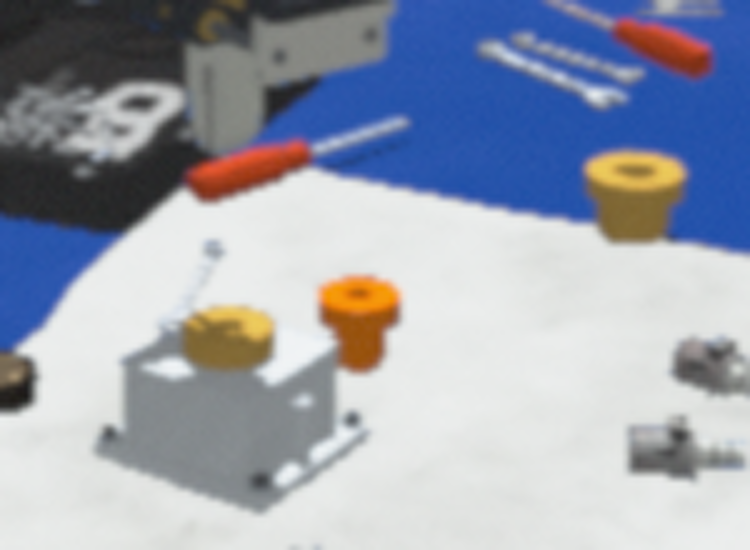

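The shoulder (228,338) sits flush on the housing, the large bushing (635,195) is untouched, and the gripper is clear.

```bash
python3 -c "
from h import *
print(robot.hand_in())"
```

```text
the job is handed in; nothing more can be done
None
```

I pressed the smaller bushing home in the aluminium housing: the force rose to 19 N with its top at z = 0.076 m, and the last picture shows the shoulder flush. I then released it, left the larger bushing where it stood, and handed the job in at about 12 s; no verdict came back.

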